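# Centre-punch the marked spot on an instrument cover

### The arm

A 6-joint arm with a two-finger parallel gripper is mounted at the origin on the work surface. World frame = base frame: x ahead of the robot, y to its left, z up, the work surface at z = 0. Lengths are in m, angles in rad, forces in N, time in s.
With the tool pointing down it reaches from about 0.3 to 0.775 m from the base axis. Payload 14.6 kg.
Tool frame: the origin (TCP) lies midway between the tips of the shut fingers; the grasp point (between the pads) lies 19 mm behind it (ctrl.pinch_z is the z of the grasp point in the tool frame, in m); z points along the fingers, y is the line along which they close (so a half turn about z gives the same grasp; the last joint's range is limited). The gripper opens to 94 mm and grips with 3 to 60 N. Pads are 16 mm wide; open, the fingers measure 119 mm over their backs; the gripper's body (75 mm by 177 mm) begins 78 mm behind the grasp point.
Start: joints at [-1.258, 0.3, 1.521, -0, 1.321, -0.067], TCP at [0.204, -0.511, 0.169] pointing down, gripper open.
Joint ranges: [-3.03, 3.03], [-0.79, 2.21], [0.23, 2.52], [-1.04, 4.18], [0, 3.07], [-2.55, 2.55]. Speed limits (rad/s): [2.22, 2.22, 2.57, 3.14, 3.14, 3.14].

### API

Orientations are given as [roll, pitch, yaw] about the fixed x, y, z axes, in that order (R = Rz(yaw) Ry(pitch) Rx(roll)).
In Python, from station import ctrl, camera, ticket gives the robot as it stands. The module is installed in compiled form; this text tells all that it offers.
- The arm moves only by the shell command python3 -m inch 'ROWS' [FORCE]. ROWS is text: rows parted by semicolons, each of 7 numbers parted by spaces: the opening, from -1 (shut) to 1 (fully open), then the shift along the tool's x, y, z in units of 0.03 m (1.0 is 0.03 m), then the turn, a rotation vector about the tool's x, y, z in units of 10 degrees (1.0 is 10 degrees). In form: grip dx dy dz rx ry rz; .... A call has 1 to 10 rows; each row shifts and turns the commanded pose from where the row before left it, along the tool's axes as they then stand; what a row does not reach is not made up. A row lasts 1/8 s, in which the tool goes at most 62.5 mm and 10.7 degrees, less where a joint would pass 70% of its speed; a pose out of reach is approached as far as the arm can. A call with a number of a shift or a turn outside -1 to 1 is refused whole. A call with a gripper value outside its range is refused whole. The fingers move at their own pace and stop on an object; FORCE is the grip in N (left out, the last holds). Time passes only in rows, so rows that do not move let the fingers close. It gives the time, the measured TCP pose, the force, the opening and the grip force at its end, in the units of the state.
- ctrl.get_obs(): the state, without advancing time (a new reading comes with each control period).
- camera(name): name is "side" or "top" or "wrist"; returns a dict with "img" (400x640x3 uint8, blue, green, red), "range_z" (400x640 float32, m along the optical axis (not along the pixel's ray), 0 where there is no reading), "intrinsics" (3x3 intrinsics, pixels), "view" (4x4, takes a point from world to camera coordinates). Camera axes: x right, y down, z forward; pixel columns grow to the right and rows downward; lengths in m; the calibration is good to about 2 mm. A picture is of the moment at which its call begins.
- ticket.hand_in(): hands the job in; it is judged then, once.
The state is a dict: "time_s": time; "qpos": joint angles; "joint_vel": joint speeds; "tau": joint torques, N m; "ee_pos": TCP position; "eef_rot": TCP orientation; "force": force on the tool from outside, world axes, zero at the start; "moment": the same for the moment, N m; "grip_width": finger opening in m; "grip_force": force on a finger pad.
Only numpy, scipy, OpenCV 4.12 (cv2) and the standard library are available. Lean on these libraries where they do the work, as an engineer would, in place of code of your own. Each camera call takes 0.05 s, during which the arm holds its last target. There are 200 camera calls.

### The job

Slide the black instrument cover along the steel bed of the hand punch press, keeping it flat on the bed, until the centre of its round paper target is right under the punch tip, with the tip inside the target's small black ring. Let go of the cover, then push the punch's black cap down until the tip rests on the target and let it spring back up, leaving the cover there. Do not bring the punch down anywhere else on the cover, and leave the other things on the bench where they are.

Things in the scene. Friction and masses are not known exactly. Their poses are not given: they have to be found in the camera images.
- press: Hand punch press, fixed. Origin on the bench (z = 0) straight below the punch tip. Steel bed x -130 to 130, y -280 to 140 mm, upper face at z = 10 mm. Grey column 44 mm square at y = 86 to 130, 160 mm tall; from it an arm 40 mm wide (z 102 to 152) reaches to a round head of radius 23 mm (z 95 to 155) over the origin. Open towards -y and both x sides.
- cover: Black plastic instrument cover, a bar 56 mm (x) by 180 mm (y) by 32 mm high, 0.25 to 0.5 kg, loose on the bed. Origin at the centre of its underside, z up. Its top has the round target near the +y end, grey vent slots in the middle and a rectangular white label near the -y end.
- mark (a point): Centre of the round white paper target (30 mm across, with a black cross and a small black ring of about 4 mm inner radius) on the cover's upper face, at x = +8, y = +62, z = +32 mm in the cover's frame.
- tip (a point): Lowest point of the steel punch, over the press's origin, 54 mm above the bench with the plunger up (12 mm over the top of the cover). It moves only straight up and down.
- cap_top (a point): Centre of the upper face of the plunger's round black cap, 38 mm across and 14 mm thick, 215 mm above the bench when up; to be pushed straight down.
- plunger (a joint): Travel of the sprung plunger in m: 0 = up, grows as the cap is pushed down. The tip reaches the top of the cover at 0.012; stop at 0.016. The spring needs about 3 N to start and 9 N at 0.012; it returns by itself.
- tape: Bystander: roll of blue tape lying flat on the bed, 60 mm across, 19 mm high. Origin at the centre of its underside.
- tin: Bystander: small plain screw tin on the bed, 44 mm across, 34 mm high. Origin at the centre of its underside.
- meter: Bystander: red multimeter lying on the bench, 85 by 170 by 42 mm. Origin at the centre of its underside.
- driver: Bystander: screwdriver lying on the bench.
- spray: Bystander: spray can standing on the bench, 52 mm across, 150 mm tall. Origin at the centre of its underside.
- wrench: Bystander: wrench lying on the bench.
There are look-alikes about, which are no part of the job. Leave any blue, green or yellow look-alike of the cover alone.

How it is judged:
By the outcome, as a careful person would: the job done as asked, in the order asked, and still so for the second after the job is handed in, with the robot touching nothing.
It also fails if it takes over 51 s, if anything falls off the work surface, if the arm or the gripper's body presses on something with over 40 N, if the wrist force passes 120 N, or if a joint passes its speed limit or range.

## Working session

There is one attempt and no reset: what is moved stays moved. The work goes in short steps, Python scripts to look and compute and a shell command to move; the robot and the scene stay as the last step left them, time stands still between calls to the robot, and variables do not carry over. Pictures are saved under pics/ and viewed, at most 12 in all, crops included, and the job is handed in when it is done.

```bash
mkdir -p pics; cat > h.py <<'E'
import numpy as np,cv2
from station import ctrl,camera,ticket
def snap(n,f):
    c=camera(n); cv2.imwrite('pics/'+f+'.png',c['img']); np.savez('pics/'+f+'.npz',**c); return c
def ray(c,u,v,z):
    K=c['intrinsics'];V=c['view'];R=V[:3,:3];t=V[:3,3]
    o=-R.T@t; d=R.T@np.linalg.inv(K)@np.array([u,v,1.]); return o+d*(z-o[2])/d[2]
def pt(c,u,v):
    K=c['intrinsics'];V=c['view'];z=c['range_z'][int(v),int(u)]
    return V[:3,:3].T@(np.linalg.inv(K)@np.array([u,v,1.])*z-V[:3,3])
def proj(c,p):
    q=c['view'][:3,:3]@np.array(p)+c['view'][:3,3]; q=c['intrinsics']@q; return q[:2]/q[2]
E
python3 - <<'E'
from h import *
for n in('side','top'): snap(n,n+'0')
o=ctrl.get_obs();print(o['ee_pos'],o['eef_rot'],ctrl.pinch_z,o['time_s'])
E
```

```text
[ 0.20381947 -0.51054957  0.1685493 ] [-3.14057003e+00 -8.12257085e-05  3.79804675e-01] -0.0188 0.1
```

View pics/top0.png

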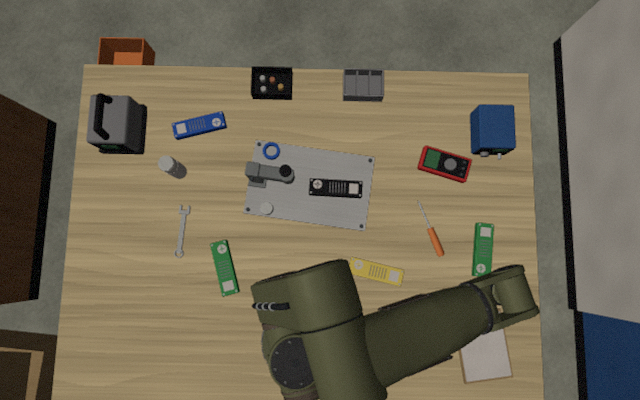

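View pics/side0.png

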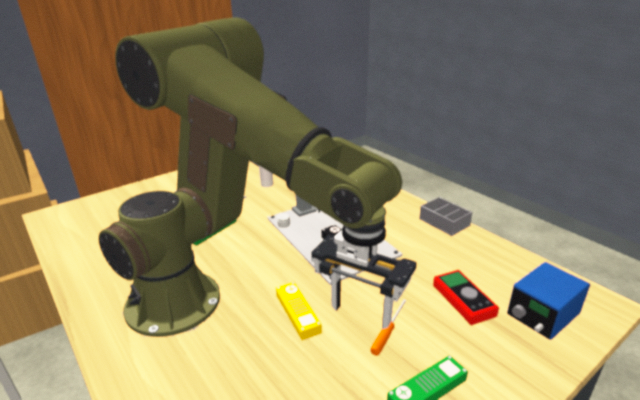

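The top view shows the press bed at about (310,185) and its cap at (286,172). Possible covers are black (336,188), blue (199,125), green (224,268), green (483,249), yellow (377,271) and the black button box (272,83). I choose the black one on the bed, with its target at (317,184), and will check it in a crop.

```bash
python3 - <<'E'
from h import *
c=dict(np.load('pics/top0.npz'))
im=c['img'][135:235,240:380]; cv2.imwrite('pics/crop0.png',cv2.resize(im,None,fx=5.7,fy=5.7,interpolation=cv2.INTER_CUBIC))
for n,(u,v) in dict(target=(317,184),label=(354,188),bed=(330,215),cap=(286,172),meter=(444,164)).items(): print(n,pt(c,u,v).round(4))
V=c['view'];print((-V[:3,:3].T@V[:3,3]).round(3),c['intrinsics'][0,0])
E
```

```text
target [ 0.5219 -0.0473  0.0427]
label [ 0.5103 -0.1719  0.0452]
bed [ 0.421  -0.0934  0.0112]
cap [0.5272 0.0449 0.219 ]
meter [ 0.6005 -0.4793  0.036 ]
[ 0.273 -0.056  1.545] 451.91801992481123
```

View pics/crop0.png

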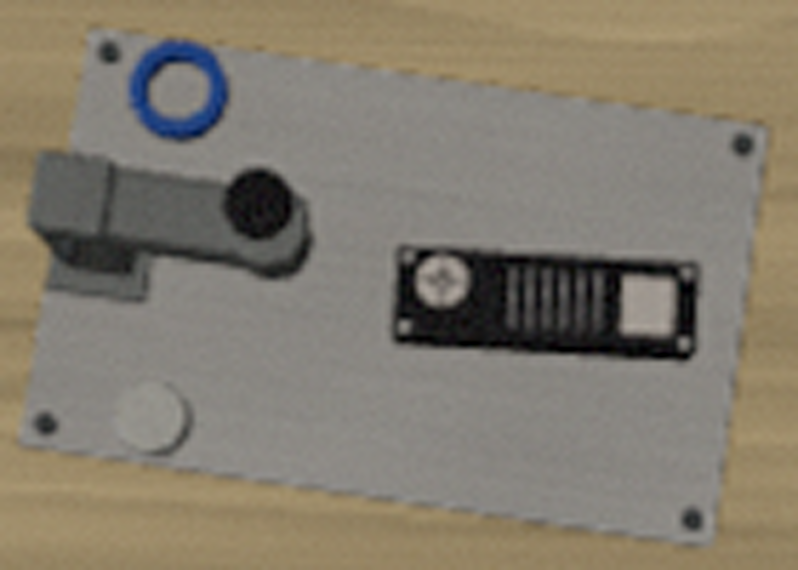

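The crop confirms the black bar with the round target at its press end and the white label at the far end. The target is at crop (442,280), the cap at (259,204), the tin at (153,418) and the tape at (178,90).

```bash
cat >> h.py <<'E'
def fit(P,W): # rigid 2d: world=R P+t
    P=np.array(P,float);W=np.array(W,float);pc=P.mean(0);wc=W.mean(0);a=P-pc;b=W-wc
    th=np.arctan2((a[:,0]*b[:,1]-a[:,1]*b[:,0]).sum(),(a*b).sum());R=np.array([[np.cos(th),-np.sin(th)],[np.sin(th),np.cos(th)]])
    t=wc-R@pc;return th,R,t,np.linalg.norm(P@R.T+t-W,axis=1)
E
python3 - <<'E'
from h import *
c=dict(np.load('pics/top0.npz'))
px=lambda u,v:(240+(u+.5)/5.7-.5,135+(v+.5)/5.7-.5)
w=lambda u,v,z:ray(c,*px(u,v),z)[:2]
bed=[w(*p,.01) for p in[(92,30),(768,125),(710,545),(20,443)]]
th,R,t,e=fit([(.13,.14),(.13,-.28),(-.13,-.28),(-.13,.14)],bed);print('press',np.degrees(th),t,e)
print('cap',w(259,204,.215))
m=w(442,280,.042);cs=[w(*p,.042) for p in[(408,256),(404,326),(688,271),(684,344)]]
print('mark',m,'screws',np.array(cs))
d=cs[0]+cs[1]-cs[2]-cs[3];thc=np.arctan2(-d[0],d[1]);print('cover yaw',np.degrees(thc))
cc=np.mean(cs,0);print('centre',cc)
Rc=np.array([[np.cos(thc),-np.sin(thc)],[np.sin(thc),np.cos(thc)]])
print('centre from mark',m-Rc@[.008,.062],'screws local',(np.array(cs)-cc)@Rc)
print('label end',w(648,305,.042))
E
```

```text
press -7.296674433798062 [0.53476659 0.0488371 ] [0.00280305 0.00098959 0.00251189 0.00193356]
cap [0.53286962 0.04822417]
mark [ 0.52304273 -0.0476976 ] screws [[ 0.53705556 -0.02729523]
 [ 0.49512512 -0.0258232 ]
 [ 0.53123105 -0.19321324]
 [ 0.48753328 -0.19110234]]
cover yaw -2.319706366886131
centre [ 0.51273625 -0.1093585 ]
centre from mark [ 0.51253981 -0.10932299] screws local [[ 0.02097783  0.08298036]
 [-0.02097783  0.08275403]
 [ 0.0218737  -0.08303744]
 [-0.0218737  -0.08269695]]
label end [ 0.51040429 -0.16968055]
```

```bash
python3 -m inch '1 0.99 -0.51 0 0 0 0;1 0.99 -0.51 0 0 0 0;1 0.99 -0.51 0 0 0 0;1 0.99 -0.51 0 0 0 0;1 0.99 -0.51 0 0 0 0;1 0.99 -0.51 0 0 0 0;1 0.99 -0.51 0 0 0 0;1 0.99 -0.51 0 0 0 0;1 0.99 -0.51 0 0 0 0;1 0.99 -0.51 0 0 0 0'; python3 -m inch '1 0.99 -0.51 0 0 0 0;1 0.99 -0.51 0 0 0 0;1 0.99 -0.51 0 0 0 0;1 0 0 0 0 0 -1;1 0 0 0 0 0 -1;1 0 0 0 0 0 -1;1 0 0 0 0 0 -1;1 0 0 0 0 0 -1;1 0 0 0 0 0 -1;1 0 0 0 0 0 -0.59'; cat >> h.py <<'E'
from scipy.spatial.transform import Rotation as Ro
def to(x,y,z,yaw):
    o=ctrl.get_obs();R=Ro.from_euler('xyz',o['eef_rot']).as_matrix();p=o['ee_pos']
    print('t',round(o['time_s'],2),'pos',np.round(p,4),'rpy',np.degrees(o['eef_rot']).round(2),'F',np.round(o['force'],1),'grip',round(float(o['grip_width']),4))
    print('units',(R.T@(np.array([x,y,z])-p)/.03).round(2),'rot',(np.degrees((Ro.from_matrix(R.T)*Ro.from_euler('xyz',[180,0,yaw],degrees=True)).as_rotvec())/10).round(3))
E
python3 -c "
from h import *
to(.5107,-.1593,.016,87.7)"
```

```text
time_s: 1.35
ee_pos: [0.4235, -0.2576, 0.1688]
eef_rot: [-3.141, 0.0, 0.38]
force: [-0.4, 0.4, 0.7]
grip_width: 0.0941
grip_force: 0.0
time_s: 2.6
ee_pos: [0.4886, -0.1829, 0.1688]
eef_rot: [-3.141, -0.0, 1.534]
force: [-0.2, 0.7, -0.4]
grip_width: 0.094
grip_force: 0.0
t 2.6 pos [ 0.4886 -0.1829  0.1688] rpy [-1.7997e+02 -1.0000e-02  8.7920e+01] F [-0.2  0.7 -0.4] grip 0.094
units [0.81 0.71 5.09] rot [-0.003 -0.001  0.022]
```

Move over the grasp point and take a wrist image to confirm before descending.

```bash
python3 -m inch '1 0.81 0.71 0 0 0 0.02;1 0 0 0 0 0 0;1 0 0 0 0 0 0'; python3 - <<'E'
from h import *
c=snap('wrist','w1'); to(.5107,-.1593,.016,87.7)
g=cv2.resize(c['img'],None,fx=1.25,fy=1.25);cv2.imwrite('pics/w1b.png',g)
E
```

```text
time_s: 2.98
ee_pos: [0.5106, -0.1597, 0.1688]
eef_rot: [-3.141, -0.0, 1.527]
force: [0.3, 0.1, 0.0]
grip_width: 0.0938
grip_force: 0.0
t 3.02 pos [ 0.5106 -0.1599  0.1689] rpy [-179.97   -0.     87.45] F [ 0.  -0.4 -0.8] grip 0.094
units [0.02 0.   5.1 ] rot [-0.003 -0.    -0.025]
```

View pics/w1b.png

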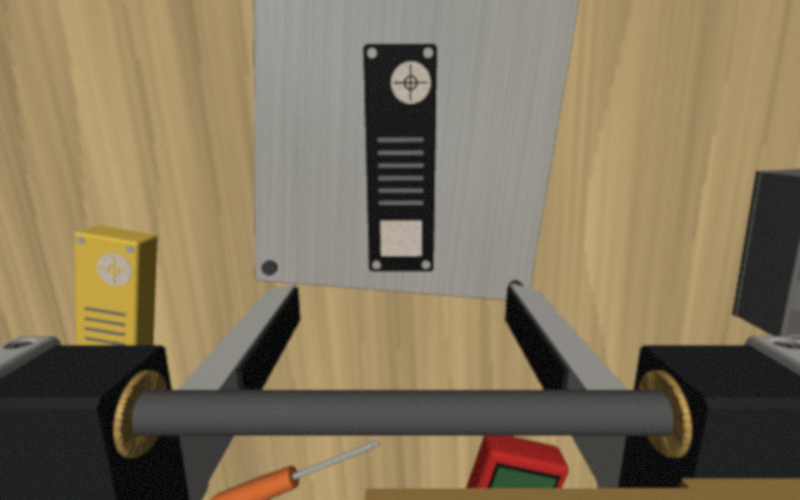

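The wrist view shows the cover centred between the fingers, with its target at (411,82) and its screws at (372,53), (428,53), (376,265) and (426,265). I cross-check these against the top-camera positions.

```bash
python3 - <<'E'
from h import *
c=dict(np.load('pics/w1.npz'))
for p in [(411,82),(372,53),(428,53),(376,265),(426,265)]:
    u,v=(p[0]+.5)/1.25-.5,(p[1]+.5)/1.25-.5; print(ray(c,u,v,.042)[:2].round(4),pt(c,u,v).round(4))
E
python3 -m inch '1 0 0 1 0 0 0;1 0 0 1 0 0 0;1 0 0 1 0 0 0;1 0 0 1 0 0 0;1 0 0 0.6 0 0 0;1 0 0 0.45 0 0 0;1 0 0 0 0 0 0'
```

```text
[ 0.5219 -0.0474] [ 0.5219 -0.0475  0.0429]
[ 0.4935 -0.0258] [ 0.4936 -0.0259  0.043 ]
[ 0.5355 -0.0276] [ 0.5355 -0.0275  0.0414]
[ 0.4866 -0.192 ] [ 0.4868 -0.1913  0.0442]
[ 0.5291 -0.1938] [ 0.5291 -0.1937  0.0424]
time_s: 3.9
ee_pos: [0.5105, -0.1597, 0.017]
eef_rot: [-3.14, -0.0, 1.526]
force: [-1.1, 0.1, 0.4]
grip_width: 0.0941
grip_force: 0.0
```

```bash
python3 -m inch '-1 0 0 0 0 0 0;-1 0 0 0 0 0 0;-1 0 0 0 0 0 0;-1 0 0 0 0 0 0;-1 0 0 0 0 0 0;-1 0 0 0 0 0 0' 15; python3 - <<'E'
from h import *
c=snap('wrist','w2');to(.5107,-.1593,.016,87.7)
g=cv2.resize(c['img'][:260,180:500],None,fx=2.5,fy=2.3);g=cv2.resize(c['img'][:240,180:500],None,fx=2.5,fy=2.5);cv2.imwrite('pics/w2b.png',g)
E
```

```text
time_s: 4.65
ee_pos: [0.511, -0.1595, 0.0175]
eef_rot: [-3.142, -0.0, 1.526]
force: [0.3, -0.4, -0.1]
grip_width: 0.0376
grip_force: 0.0
t 4.7 pos [ 0.511  -0.1595  0.0176] rpy [180.    -0.    87.46] F [ 0.3 -0.4  0.2] grip 0.0337
units [ 0.01 -0.01  0.05] rot [ 0.    -0.    -0.024]
```

View pics/w2b.png

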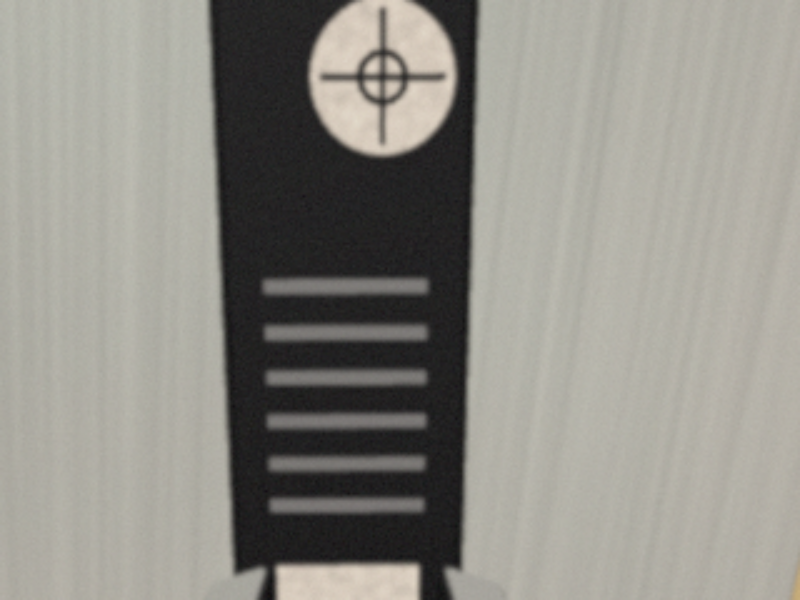

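The image shows the target at crop (382,76), and the fingers have come in over the label's edges at (265,575) and (445,575). The opening of 34 mm is less than the 56 mm cover, so I look at the full frame.

```bash
python3 - <<'E'
from h import *
c=dict(np.load('pics/w2.npz'));cv2.imwrite('pics/w2c.png',c['img'])
for p in [(333,30),(300,140),(280,200),(368,200),(320,215),(320,235),(320,250),(300,240)]: print(p,pt(c,*p).round(4))
o=ctrl.get_obs();print(o['grip_width'],o['grip_force'],o['time_s'])
E
```

```text
(333, 30) [ 0.5217 -0.0474  0.0423]
(300, 140) [ 0.5011 -0.1031  0.0416]
(280, 200) [ 0.4873 -0.1373  0.0422]
(368, 200) [ 0.5433 -0.1489  0.0089]
(320, 215) [ 0.5104 -0.1477  0.0418]
(320, 235) [ 0.5098 -0.1599  0.043 ]
(320, 250) [ 0.5094 -0.1695  0.0433]
(300, 240) [ 0.4976 -0.1627  0.0427]
0.03372607984867941 0.0 4.7
```

View pics/w2c.png

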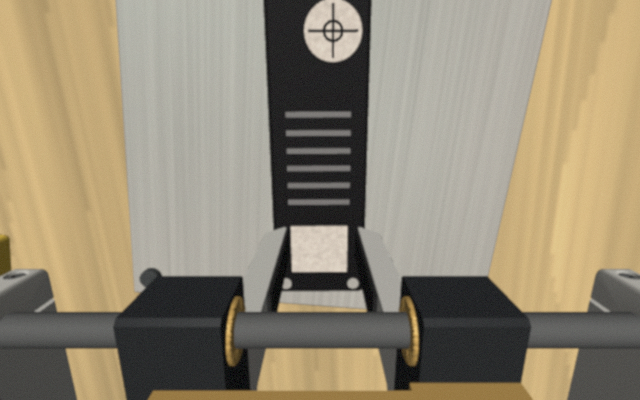

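```bash
python3 - <<'E'
from h import *
c=dict(np.load('pics/w2.npz'))
for p in [(274,229),(268,235),(260,270),(278,240),(282,232),(276,270),(362,229),(370,240),(376,270),(362,235),(290,285),(240,300)]: print(p,c['img'][p[1],p[0]],pt(c,*p).round(4))
R=Ro.from_euler('xyz',ctrl.get_obs()['eef_rot']).as_matrix()
for y in(-.017,.017,-.028,.028): print(y,proj(c,ctrl.get_obs()['ee_pos']+R@[0,y,0]).round(0))
E
```

```text
(274, 229) [ 97 101 102] [ 0.4822 -0.1556  0.0412]
(268, 235) [158 165 167] [ 0.4831 -0.1494  0.0673]
(260, 270) [160 169 170] [ 0.4858 -0.1499  0.1061]
(278, 240) [154 161 164] [ 0.4892 -0.1497  0.074 ]
(282, 232) [159 166 169] [ 0.4898 -0.1501  0.0615]
(276, 270) [31 27 33] [ 0.4921 -0.1511  0.1042]
(362, 229) [151 157 160] [ 0.5336 -0.1521  0.0567]
(370, 240) [160 167 169] [ 0.5357 -0.1519  0.0737]
(376, 270) [155 164 165] [ 0.5336 -0.1516  0.1068]
(362, 235) [154 161 163] [ 0.5326 -0.1521  0.0658]
(290, 285) [144 153 157] [ 0.4894 -0.1929  0.0422]
(240, 300) [43 79 96] [ 0.4928 -0.1295  0.162 ]
-0.017 [297. 221.]
0.017 [347. 221.]
-0.028 [280. 221.]
0.028 [363. 221.]
```

```bash
python3 - <<'E'
from h import *
for f,us in(('w1',range(226,242,3)),('w2',(270,276,280,284))):
    c=dict(np.load(f'pics/{f}.npz'))
    for u in us:
        print(f,u,[(v,*pt(c,u,v).round(3)) for v in range(224,240,3)])
o=ctrl.get_obs();print(o['ee_pos'],o['grip_width'],o['qpos'])
E
```

```text
w1 226 [(224, np.float64(0.396), np.float64(-0.213), np.float64(0.01)), (227, np.float64(0.392), np.float64(-0.22), np.float64(-0.001)), (230, np.float64(0.458), np.float64(-0.149), np.float64(0.21)), (233, np.float64(0.46), np.float64(-0.149), np.float64(0.215)), (236, np.float64(0.461), np.float64(-0.149), np.float64(0.218)), (239, np.float64(0.462), np.float64(-0.149), np.float64(0.223))]
w1 229 [(224, np.float64(0.399), np.float64(-0.213), np.float64(0.009)), (227, np.float64(0.395), np.float64(-0.22), np.float64(-0.001)), (230, np.float64(0.46), np.float64(-0.149), np.float64(0.21)), (233, np.float64(0.461), np.float64(-0.149), np.float64(0.214)), (236, np.float64(0.463), np.float64(-0.149), np.float64(0.22)), (239, np.float64(0.463), np.float64(-0.15), np.float64(0.22))]
w1 232 [(224, np.float64(0.403), np.float64(-0.213), np.float64(0.011)), (227, np.float64(0.399), np.float64(-0.22), np.float64(-0.0)), (230, np.float64(0.462), np.float64(-0.149), np.float64(0.211)), (233, np.float64(0.463), np.float64(-0.149), np.float64(0.214)), (236, np.float64(0.463), np.float64(-0.15), np
[... 2298 characters left out ...]
, np.float64(0.063)), (236, np.float64(0.489), np.float64(-0.15), np.float64(0.067)), (239, np.float64(0.49), np.float64(-0.15), np.float64(0.072))]
w2 284 [(224, np.float64(0.489), np.float64(-0.152), np.float64(0.042)), (227, np.float64(0.49), np.float64(-0.15), np.float64(0.055)), (230, np.float64(0.491), np.float64(-0.15), np.float64(0.059)), (233, np.float64(0.491), np.float64(-0.151), np.float64(0.061)), (236, np.float64(0.491), np.float64(-0.151), np.float64(0.065)), (239, np.float64(0.491), np.float64(-0.152), np.float64(0.068))]
[ 0.51102855 -0.15952681  0.01755218] 0.03372607984867941 [-3.71012115e-01  4.44297288e-01  1.70700055e+00  2.02055298e-05
  9.90286087e-01 -3.26686555e-01]
```

Wrist depth puts the visible fingertips near z = 0.054, about 37 mm above the reported TCP, so they are above the cover. I reopen and check from the side.

```bash
python3 -m inch '1 0 0 0 0 0 0;1 0 0 0 0 0 0;1 0 0 0 0 0 0;1 0 0 0 0 0 0;1 0 0 0 0 0 0'; python3 - <<'E'
from h import *
c=snap('side','s3');o=ctrl.get_obs();R=Ro.from_euler('xyz',o['eef_rot']).as_matrix()
q=proj(c,o['ee_pos']);print(q,o['grip_width'])
for y in(-.047,.047):print(y,proj(c,o['ee_pos']+R@[0,y,0]))
u0,v0=max(0,int(q[0])-80),max(0,int(q[1])-80);print(u0,v0)
cv2.imwrite('pics/s3c.png',cv2.resize(c['img'][v0:v0+120,u0:u0+160],None,fx=5,fy=5,interpolation=cv2.INTER_CUBIC))
w=snap('wrist','w3')
m=w['range_z'];
E
```

```text
time_s: 5.32
ee_pos: [0.511, -0.1595, 0.0175]
eef_rot: [-3.142, -0.0, 1.526]
force: [-0.6, -0.2, -0.7]
grip_width: 0.0798
grip_force: 0.0
[354.92032068 251.64974214] 0.084098978276993
-0.047 [342.63925659 257.21602899]
0.047 [366.77938942 246.27472105]
274 171
```

View pics/s3c.png

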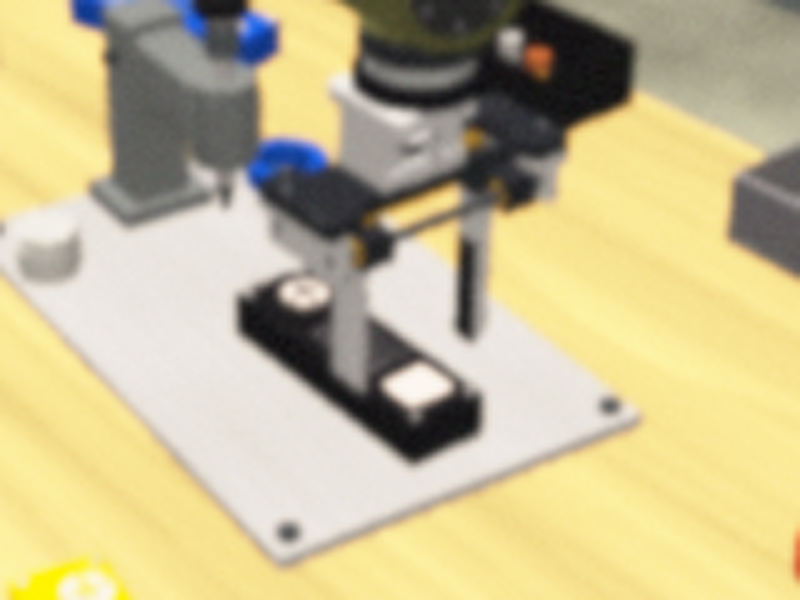

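The side view shows the near fingertip at (350,388), where the reported TCP would put it at (343,431). The fingers do end above the cover, so I lower by the measured gap in small steps, watching the force.

```bash
python3 -m inch '1 0 0 0.3 0 0 0;1 0 0 0.3 0 0 0;1 0 0 0.2 0 0 0;1 0 0 0 0 0 0'; python3 - <<'E'
from h import *
w=snap('wrist','w4'); to(.511,-.1595,-.015,87.7)
# lowest point of finger faces: front-face points near y=-.150 
K=w['intrinsics'];vv,uu=np.mgrid[0:400,0:640];z=w['range_z']
P=(np.stack([(uu-K[0,2])/K[0,0]*z,(vv-K[1,2])/K[1,1]*z,z],-1)-w['view'][:3,3])@w['view'][:3,:3]
for s in(-1,1):
    m=(z>0)&(abs(P[...,1]+.150)<.003)&(s*(P[...,0]-.511)>.035)&(s*(P[...,0]-.511)<.065)&(P[...,2]>.013)
    q=P[m];print(s,len(q),np.sort(q[:,2])[:5].round(4),q[q[:,2]<.08][:,0].min().round(4),q[q[:,2]<.08][:,0].max().round(4))
E
```

```text
time_s: 5.92
ee_pos: [0.5107, -0.1594, -0.0071]
eef_rot: [-3.14, -0.0, 1.527]
force: [0.0, 0.5, -0.4]
grip_width: 0.0943
grip_force: 0.0
t 5.97 pos [ 0.5109 -0.1595 -0.0067] rpy [-1.7998e+02 -1.0000e-02  8.7460e+01] F [-0.1 -0.2 -0.6] grip 0.0943
units [-0.    0.    0.28] rot [-0.002 -0.001 -0.024]
-1 3781 [0.0291 0.0296 0.0296 0.0298 0.0298] 0.4516 0.4646
1 1426 [0.0299 0.0303 0.031  0.0312 0.0315] 0.559 0.5691
```

```bash
python3 -m inch '1 0 0 0.2 0 0 0;1 0 0 0.15 0 0 0;1 0 0 0 0 0 0;-1 0 0 0 0 0 0;-1 0 0 0 0 0 0;-1 0 0 0 0 0 0;-1 0 0 0 0 0 0;-1 0 0 0 0 0 0;-1 0 0 0 0 0 0' 15; python3 -c "
from h import *
to(.511,-.1595,-.017,87.7)"
```

```text
time_s: 7.1
ee_pos: [0.5109, -0.1596, -0.0169]
eef_rot: [-3.141, 0.0, 1.527]
force: [-3.0, -0.2, 3.1]
grip_width: 0.0556
grip_force: 15.0
t 7.1 pos [ 0.5109 -0.1596 -0.0169] rpy [-179.98    0.     87.47] F [-3.  -0.2  3.1] grip 0.0556
units [0. 0. 0.] rot [-0.002  0.    -0.023]
```

```bash
python3 -m inch '-1 0.36 0.03 0 0 0 0;-1 0.5 0.04 0 0 0 0;-1 0.5 0.04 0 0 0 0;-1 0.5 0.04 0 0 0 0;-1 0.5 0.03 0 0 0 0;-1 0.5 0.03 0 0 0 0;-1 0 0 0 0 0 0;-1 0 0 0 0 0 0'; python3 - <<'E'
from h import *
to(.5219,-.073,-.017,87.5)
s=snap('side','s5');w=snap('wrist','w5');t=snap('top','t5')
def crop(c,p,h=(40,30),f=5):
    u,v=[int(round(x)) for x in proj(c,p)];u0=max(0,u-h[0]);v0=max(0,v-h[1]);print(u0,v0)
    return cv2.resize(c['img'][v0:v0+2*h[1],u0:u0+2*h[0]],(400,300),interpolation=cv2.INTER_CUBIC)
p=[.534,.048,.05]
a=crop(s,p,(32,24));b=crop(w,p,(120,90));d=crop(t,[.534,.02,.05],(40,30))
cv2.imwrite('pics/m5.png',np.vstack([np.hstack([a,b]),np.hstack([d,d*0])]))
print(proj(w,p),proj(t,p),proj(s,p))
E
```

```text
time_s: 8.1
ee_pos: [0.5212, -0.0737, -0.0169]
eef_rot: [3.142, -0.001, 1.526]
force: [-0.3, 4.2, 2.8]
grip_width: 0.0558
grip_force: 14.9
t 8.1 pos [ 0.5212 -0.0737 -0.0169] rpy [ 1.800e+02 -4.000e-02  8.746e+01] F [-0.3  4.2  2.8] grip 0.0558
units [0.02 0.02 0.  ] rot [ 0.    -0.004 -0.004]
287 189
221 0
257 150
[341.21379687 -22.23613017] [288.67103094 179.558559  ] [318.71697763 212.84558393]
```

View pics/m5.png

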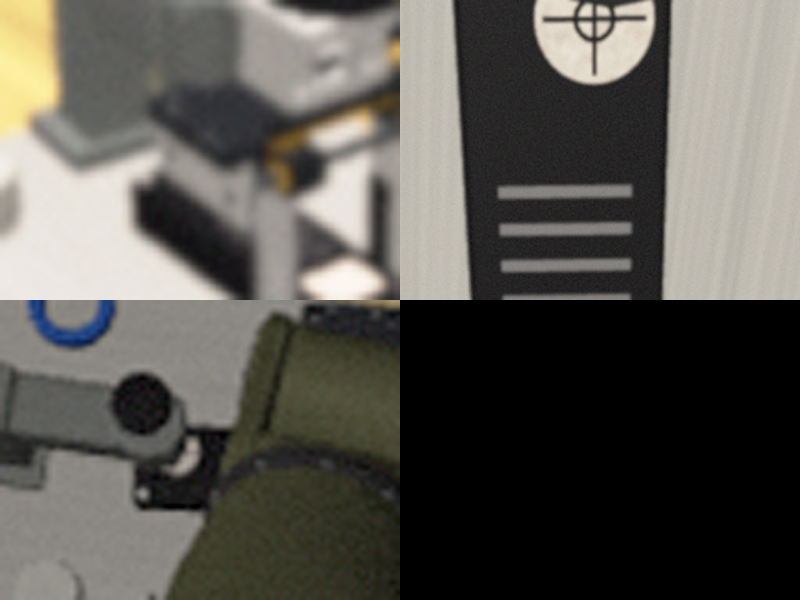

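The wrist panel (upper right) shows the mark at montage (595,18), i.e. image (338,11). The cover is tracking the gripper without slip, and the punch hides the rest in the other panels. I compute the remaining shift.

```bash
python3 - <<'E'
from h import *
w=dict(np.load('pics/w5.npz'));print('mark',ray(w,221+195/1.667,18.5/1.667,.042)[:2].round(4))
s=dict(np.load('pics/s3.npz'))
for p in([.5348,.0488,.054],[.5329,.0482,.054],[.534,.0485,.054]):print(proj(s,p).round(2))
c=s['img'][196:218,308:330].copy();g=cv2.cvtColor(c,6)
for r in range(8,20):print(196+r,g[r].tolist())
# bed edges in top0: subpixel lines -> fit
t=dict(np.load('pics/top0.npz'));G=cv2.GaussianBlur(cv2.cvtColor(t['img'],40)[...,1].astype(float),(0,0),.8) # saturation
C=np.array([(92,30),(768,125),(710,545),(20,443)])/5.7+[239.6,134.6]
L=[]
for i in range(4):
    a,b=C[i],C[(i+1)%4];d=(b-a)/np.linalg.norm(b-a);n=np.array([-d[1],d[0]]);q=[]
    for k in np.linspace(.12,.88,60):
        o=a+(b-a)*k;S=np.arange(-4,4.01,.1)
        pr=cv2.remap(G.astype(np.float32),(o[0]+n[0]*S)[None].astype(np.float32),(o[1]+n[1]*S)[None].astype(np.float32),1)[0]
        q.append(o+n*S[np.argmax(abs(np.gradient(pr)))])
    l=cv2.fitLine(np.array(q,np.float32),cv2.DIST_HUBER,0,.01,.01).ravel();L.append(l)
def X(l,m):
    k=np.linalg.solve(np.array([l[:2],-m[:2]]).T,m[2:]-l[2:]);return l[2:]+k[0]*l[:2]
K=[X(L[i-1],L[i]) for i in range(4)];print(np.round(K,1),C.round(1))
W=[ray(t,*p,.01)[:2] for p in K];th,R,tt,e=fit([(.13,.14),(.13,-.28),(-.13,-.28),(-.13,.14)],W);print(np.degrees(th),tt,e)
E
```

```text
mark [0.5328 0.0383]
[318.74 211.64]
[318.4 211.9]
[318.6  211.75]
204 [96, 98, 108, 138, 171, 171, 156, 143, 128, 113, 106, 105, 110, 127, 126, 108, 96, 88, 83, 80, 80, 83]
205 [98, 100, 103, 133, 170, 192, 195, 190, 173, 140, 122, 123, 137, 164, 166, 129, 91, 81, 83, 84, 80, 76]
206 [98, 97, 101, 122, 160, 185, 202, 209, 196, 159, 136, 135, 156, 188, 192, 148, 95, 69, 71, 68, 68, 64]
207 [97, 99, 106, 125, 152, 171, 188, 199, 193, 158, 134, 135, 161, 197, 206, 170, 112, 70, 58, 56, 54, 61]
208 [101, 108, 115, 133, 150, 154, 162, 172, 171, 141, 114, 115, 155, 204, 219, 200, 152, 101, 62, 50, 50, 58]
209 [119, 123, 130, 138, 142, 138, 133, 143, 150, 140, 107, 101, 160, 214, 227, 220, 195, 143, 86, 51, 45, 53]
210 [129, 126, 126, 126, 120, 115, 114, 129, 157, 163, 126, 117, 175, 217, 229, 228, 216, 177, 117, 68, 46, 46]
211 [123, 114, 112, 114, 118, 129, 137, 159, 185, 189, 150, 141, 190, 223, 231, 230, 223, 193, 151, 105, 74, 55]
212 [117, 120, 130, 142, 159, 174, 191, 205, 217, 212, 186, 178, 211, 229, 232, 231, 226, 213, 186, 149, 114, 87]
213 [146, 166, 178, 194, 204, 214, 220, 228, 230, 228, 216, 219, 228, 231, 233, 231, 230, 224, 210, 182, 150, 122]
214 [197, 208, 216, 222, 227, 229, 231, 232, 232, 233, 231, 230, 232, 234, 234, 232, 232, 229, 221, 194, 165, 138]
215 [223, 227, 229, 230, 230, 230, 233, 233, 233, 233, 234, 233, 234, 234, 234, 234, 234, 231, 225, 200, 161, 138]
[[254.6 139.4]
 [374.6 156.5]
 [364.6 230.9]
 [242.6 212.7]] [[255.7 139.9]
 [374.3 156.5]
 [364.2 230.2]
 [243.1 212.3]]
-7.237146383614683 [0.5342476  0.04963002] [0.00134838 0.00081746 0.00071134 0.0007189 ]
```

```bash
python3 -m inch '-1 0.18 0.01 0 0 0 0;-1 0.185 0.01 0 0 0 0;-1 0 0 0 0 0 0;-1 0 0 0 0 0 0'; python3 - <<'E'
from h import *
w=snap('wrist','w6');to(.5224,-.0628,-.017,87.5)
V=w['view'];R=V[:3,:3];o=ctrl.get_obs();T=Ro.from_euler('xyz',o['eef_rot']).as_matrix()
cp=-R.T@V[:3,3];print('cam',cp,'in tool',T.T@(cp-o['ee_pos']),'fwd in tool',T.T@R[2])
print([proj(w,p).round(1) for p in([.534,.0492,.042],[.534,.0492,.054])])
def ps(dx,dz,pitch):# candidate viewing poses: back dx, up dz, pitch deg about tool y
    Q=Ro.from_euler('y',pitch,degrees=True).as_matrix();T2=T@Q;p2=o['ee_pos']+T@[dx,0,0]+[0,0,dz]
    Rc=R@T@T2.T; c2=p2+T2@(T.T@(cp-o['ee_pos']));q=w['intrinsics']@(Rc@(np.array([.534,.0492,.05])-c2))
    el=np.degrees(np.arctan2(c2[2]-.054,np.hypot(*(c2[:2]-[.534,.0492]))));return q[:2]/q[2],el,c2
for dx in(-.05,-.1,-.15,-.2):
  for dz in(.045,.09):
    for pi in(-20,0,20):print(dx,dz,pi,*[np.round(x,3) for x in ps(dx,dz,pi)])
E
```

```text
time_s: 8.75
ee_pos: [0.5223, -0.0628, -0.0169]
eef_rot: [3.141, -0.001, 1.527]
force: [1.1, 2.7, 2.7]
grip_width: 0.0556
grip_force: 15.0
t 8.8 pos [ 0.5223 -0.0628 -0.0169] rpy [ 1.7999e+02 -3.0000e-02  8.7460e+01] F [0.6 2.6 2.6] grip 0.0562
units [-0.  0.  0.] rot [ 0.001 -0.003 -0.004]
cam [0.52536827 0.01026644 0.19876855] in tool [ 7.32345248e-02 -1.25155235e-04 -2.15630990e-01] fwd in tool [-2.55267767e-01 -1.32990633e-04  9.66870389e-01]
[array([338.2,  11.8]), array([339.7,   3.2])]
-0.05 0.045 -20 [ 341.768 -106.633] 82.09 [0.526 0.03  0.206]
-0.05 0.045 0 [335.963 -80.482] 64.736 [ 0.523 -0.04   0.244]
-0.05 0.045 20 [332.386 -29.163] 50.282 [ 0.52  -0.118  0.256]
-0.05 0.09 -20 [336.963 -89.763] 83.884 [0.526 0.03  0.251]
-0.05 0.09 0 [332.989 -40.972] 69.12 [ 0.523 -0.04   0.289]
-0.05 0.09 20 [330.573  14.351] 55.814 [ 0.52  -0.118  0.301]
-0.1 0.045 -20 [ 348.349 -362.196] 65.148 [ 0.524 -0.02   0.206]
-0.1 0.045 0 [ 337.223 -211.098] 53.682 [ 0.521 -0.09   0.244]
-0.1 0.045 20 [332.215 -99.247] 42.835 [ 0.517 -0.168  0.256]
-0.1 0.09 -20 [ 340.502 -265.907] 70.343 [ 
[... 213 characters left out ...]
15 0.045 0 [ 338.713 -365.686] 45.042 [ 0.519 -0.14   0.244]
-0.15 0.045 20 [ 332.052 -166.555] 37.01 [ 0.515 -0.218  0.256]
-0.15 0.09 -20 [ 346.132 -546.195] 58.585 [ 0.522 -0.07   0.251]
-0.15 0.09 0 [ 334.667 -252.684] 51.094 [ 0.519 -0.14   0.289]
-0.15 0.09 20 [ 330.354 -102.019] 42.677 [ 0.515 -0.218  0.301]
-0.2 0.045 -20 [  397.844 -2284.317] 41.723 [ 0.52  -0.12   0.206]
-0.2 0.045 0 [ 340.504 -551.513] 38.389 [ 0.517 -0.19   0.244]
-0.2 0.045 20 [ 331.894 -231.249] 32.418 [ 0.513 -0.268  0.256]
-0.2 0.09 -20 [  356.49  -1061.751] 49.146 [ 0.52  -0.12   0.251]
-0.2 0.09 0 [ 335.695 -382.406] 44.429 [ 0.517 -0.19   0.289]
-0.2 0.09 20 [ 330.249 -157.359] 37.84 [ 0.513 -0.268  0.301]
```

```bash
python3 -m inch '1 0 0 0 0 0 0;1 0 0 0 0 0 0;1 0 0 0 0 0 0;1 0 0 0 0 0 0;1 0 0 -0.5 0 0 0;1 0 0 -1 0 0 0;1 0 0 -1 0 0 0;1 0 0 0 0 0 0'; python3 - <<'E'
from h import *
w=snap('wrist','w7');to(.5223,-.0628,.058,87.5)
V=w['view'];R=V[:3,:3];o=ctrl.get_obs();T=Ro.from_euler('xyz',o['eef_rot']).as_matrix();cp=-R.T@V[:3,3]
def ps(dx,dz,pitch):
    Q=Ro.from_euler('y',pitch,degrees=True).as_matrix();T2=T@Q;p2=o['ee_pos']+T@[dx,0,0]+[0,0,dz]
    Rc=R@T@T2.T; c2=p2+T2@(T.T@(cp-o['ee_pos']));q=w['intrinsics']@(Rc@(np.array([.534,.0492,.05])-c2))
    el=np.degrees(np.arctan2(c2[2]-.054,np.hypot(*(c2[:2]-[.534,.0492]))));return q[:2]/q[2],el,c2,T2[:,2]
for dx in(-.03,-.06,-.09):
  for dz in(0,.03,.06):
    for pi in(30,40,50):print(dx,dz,pi,*[np.round(x,3) for x in ps(dx,dz,pi)])
E
```

```text
time_s: 9.8
ee_pos: [0.5236, -0.0634, 0.0609]
eef_rot: [3.137, 0.001, 1.526]
force: [0.1, -0.2, 0.4]
grip_width: 0.0937
grip_force: 0.0
t 9.85 pos [ 0.5227 -0.0633  0.0593] rpy [1.7987e+02 2.0000e-02 8.7460e+01] F [-0.8 -0.3 -0.2] grip 0.094
units [ 0.01 -0.01  0.04] rot [ 0.013  0.002 -0.004]
-0.03 0 30 [328.318  50.033] 50.724 [ 0.519 -0.138  0.284] [ 0.024  0.499 -0.866]
-0.03 0 40 [327.754  72.734] 44.014 [ 0.517 -0.177  0.273] [ 0.03   0.642 -0.766]
-0.03 0 50 [327.312  95.54 ] 37.474 [ 0.516 -0.212  0.255] [ 0.035  0.765 -0.643]
-0.03 0.03 30 [327.541  72.746] 54.116 [ 0.519 -0.138  0.314] [ 0.024  0.499 -0.866]
-0.03 0.03 40 [327.115  96.355] 47.69 [ 0.517 -0.177  0.303] [ 0.03   0.642 -0.766]
-0.03 0.03 50 [326.791 119.772] 41.38 [ 0.516 -0.212  0.285] [ 0.035  0.765 -0.643]
-0.03 0.06 30 [326.899  91.511] 57.031 [ 0.519 -0.138  0.344] [ 0.024  0.499 -0.866]
-0.03 0.06 40 [326.576 116.335] 50.913 [ 0.517 -0.177  0.333] [ 0.03   0.642 -0.766]
-0.03 0.06 50 [326.34  140.772] 44.867 [ 0.516 -0.212  0.315] [ 0.035  0.765 -0.643]
-0.06 0 30 [328.11   19.656] 46.527 [ 0.518 -0.168 
[... 759 characters left out ...]
284] [ 0.024  0.499 -0.866]
-0.09 0 40 [327.21   26.018] 37.377 [ 0.515 -0.237  0.273] [ 0.03   0.642 -0.766]
-0.09 0 50 [326.683  58.728] 31.964 [ 0.513 -0.272  0.255] [ 0.035  0.765 -0.643]
-0.09 0.03 30 [327.211  17.87 ] 46.35 [ 0.516 -0.198  0.314] [ 0.024  0.499 -0.866]
-0.09 0.03 40 [326.66   51.536] 40.979 [ 0.515 -0.237  0.303] [ 0.03   0.642 -0.766]
-0.09 0.03 50 [326.251  83.131] 35.643 [ 0.513 -0.272  0.285] [ 0.035  0.765 -0.643]
-0.09 0.06 30 [326.625  40.344] 49.459 [ 0.516 -0.198  0.344] [ 0.024  0.499 -0.866]
-0.09 0.06 40 [326.19   73.386] 44.227 [ 0.515 -0.237  0.333] [ 0.03   0.642 -0.766]
-0.09 0.06 50 [325.872 104.56 ] 39.013 [ 0.513 -0.272  0.315] [ 0.035  0.765 -0.643]
```

```bash
python3 -m inch '1 -1 0 -0.5 0 0 0;1 -1 0 -0.5 0 0 0;1 0 0 0 0 1 0;1 0 0 0 0 1 0;1 0 0 0 0 1 0;1 0 0 0 0 1 0;1 0 0 0 0 0 0;1 0 0 0 0 0 0'; python3 - <<'E'
from h import *
w=snap('wrist','w8');s=snap('side','s8')
u0,v0=[int(x) for x in proj(w,[.534,.0492,.048])];u0-=50;v0-=40;print(u0,v0)
cv2.imwrite('pics/w8c.png',cv2.resize(w['img'][v0:v0+75,u0:u0+100],(800,600),interpolation=cv2.INTER_CUBIC))
print([(proj(w,p)-[u0,v0]+.5)*8-.5 for p in([.534,.0492,.042],[.534,.0492,.054])])
E
```

```text
time_s: 10.85
ee_pos: [0.5195, -0.1228, 0.0877]
eef_rot: [-3.141, -0.696, 1.526]
force: [0.5, -1.0, -0.6]
grip_width: 0.094
grip_force: 0.0
278 33
[array([410.35945742, 364.13040725]), array([412.14187905, 291.503659  ])]
```

View pics/w8c.png

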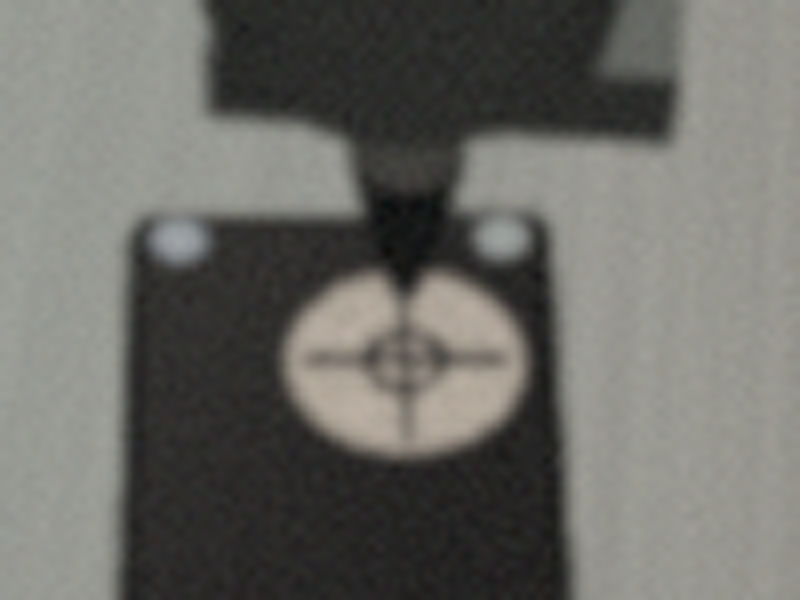

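The close view shows the mark's cross at (405,359) and the punch point at about (404,290). A tip 12 mm straight above the mark should appear near (405,286), so the error is under 1.5 mm and well inside the ring. Next I straighten up, rise, shut the fingers and go over the cap.

```bash
python3 -m inch '1 0 0 0 0 -1 0;1 0 0 0 0 -1 0;1 0 0 0 0 -1 0;1 0 0 0 0 -1 0;-1 0 0 -1 0 0 0;-1 0 0 -1 0 0 0;-1 0 0 -1 0 0 0;-1 0 0 -1 0 0 0;-1 0 0 -1 0 0 0;-1 0 0 0 0 0 0' 15;python3 -m inch '-1 0 0 0 0 0 0;-1 0 0 0 0 0 0;-1 0 0 0 0 0 0'; python3 - <<'E'
from h import *
to(.534,.049,.235,87.5)
w=snap('wrist','w9');K=w['intrinsics'];vv,uu=np.mgrid[0:400,0:640];z=w['range_z'];o=ctrl.get_obs()
P=(np.stack([(uu-K[0,2])/K[0,0]*z,(vv-K[1,2])/K[1,1]*z,z],-1)-w['view'][:3,3])@w['view'][:3,:3]
T=Ro.from_euler('xyz',o['eef_rot']).as_matrix();Q=(P-o['ee_pos'])@T
m=(z>0)&(abs(Q[...,1])<.02)&(abs(Q[...,0]-.0085)<.004)&(Q[...,2]>-.09)&(Q[...,2]<.02);q=Q[m];print(len(q),np.sort(q[:,2])[-8:].round(4),np.percentile(q[:,1],[1,99]))
g=w['range_z']; t=snap('top','t9'); hsv=t['img'][162:182,276:296].max(2); print(pt(t,285,171),proj(t,[.534,.049,.215]))
m=np.zeros((400,640),bool);m[155:190,270:302]=t['img'][155:190,270:302].max(2)<45
ys,xs=np.nonzero(m);print(len(xs),xs.mean(),ys.mean(),ray(t,xs.mean(),ys.mean(),.215))
E
```

```text
time_s: 12.2
ee_pos: [0.5204, -0.1226, 0.241]
eef_rot: [3.136, 0.002, 1.528]
force: [1.1, -0.8, 0.3]
grip_width: 0.0373
grip_force: 0.0
time_s: 12.58
ee_pos: [0.5194, -0.123, 0.2374]
eef_rot: [-3.141, -0.0, 1.527]
force: [0.9, -0.7, 0.4]
grip_width: 0.0075
grip_force: 0.0
t 12.57 pos [ 0.5194 -0.123   0.2374] rpy [-1.7995e+02 -1.0000e-02  8.7470e+01] F [ 0.9 -0.7  0.4] grip 0.0075
units [5.75 0.23 0.08] rot [-0.005 -0.001 -0.003]
2218 [-0.0372 -0.0367 -0.0364 -0.0363 -0.0362 -0.036  -0.0358 -0.0358] [-0.01578741  0.01528355]
[0.52995758 0.04783783 0.22022858] [284.77819172 170.00136302]
294 289.2925170068027 178.87414965986395 [0.5073058  0.03473973 0.215     ]
```

```bash
python3 -m inch '-1 0.95 0.04 0 0 0 0;-1 0.96 0.04 0 0 0 0;-1 0.96 0.04 0 0 0 0;-1 0.96 0.04 0 0 0 0;-1 0.96 0.04 0 0 0 0;-1 0.96 0.03 0 0 0 0;-1 0 0 0.8 0 0 0;-1 0 0 0.7 0 0 0;-1 0 0 0 0 0 0;-1 0 0 0 0 0 0'; python3 -c "
from h import *
to(.534,.049,.179,87.5)
w=snap('wrist','w10');cv2.imwrite('pics/w10.png',w['img'])
print(proj(w,[.534,.049,.215]))
"
```

```text
time_s: 13.92
ee_pos: [0.5344, 0.0488, 0.194]
eef_rot: [3.141, -0.0, 1.526]
force: [-0.7, -0.3, 1.2]
grip_width: 0.0004
grip_force: 0.0
t 13.93 pos [0.5344 0.0488 0.194 ] rpy [179.94  -0.    87.45] F [-0.7 -0.3  1.2] grip 0.0004
units [ 0.01 -0.01  0.5 ] rot [ 0.006 -0.    -0.005]
[321.24763378 231.44156576]
```

View pics/w10.png

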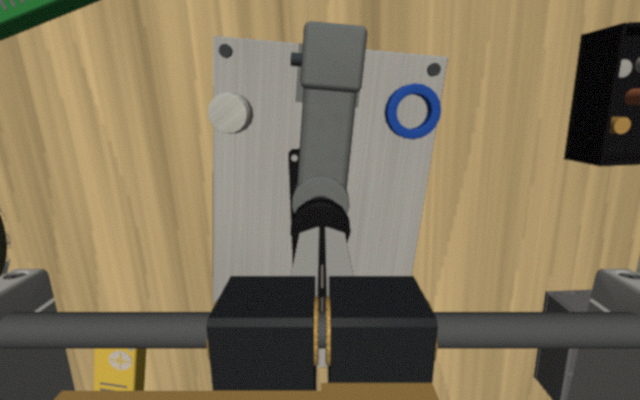

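The shut fingers are over the black cap at (321,225), centred on it. I push down in steps with force readings.

```bash
python3 -m inch '-1 0 0 0.2 0 0 0;-1 0 0 0.2 0 0 0;-1 0 0 0.1 0 0 0;-1 0 0 0 0 0 0'; python3 -m inch '-1 0 0 0.1 0 0 0;-1 0 0 0 0 0 0';python3 -m inch '-1 0 0 0.1 0 0 0;-1 0 0 0 0 0 0'
```

```text
time_s: 14.48
ee_pos: [0.534, 0.0489, 0.178]
eef_rot: [-3.141, 0.0, 1.526]
force: [-1.8, -1.3, 1.6]
grip_width: 0.0003
grip_force: 1.1
time_s: 14.72
ee_pos: [0.5341, 0.0489, 0.1751]
eef_rot: [3.141, -0.0, 1.526]
force: [-0.8, -0.3, 3.7]
grip_width: 0.0006
grip_force: 1.8
time_s: 14.98
ee_pos: [0.5342, 0.0489, 0.1721]
eef_rot: [3.141, -0.0, 1.526]
force: [-1.3, -0.9, 5.7]
grip_width: 0.0004
grip_force: 2.6
```

```bash
python3 -m inch '-1 0 0 0.1 0 0 0;-1 0 0 0.05 0 0 0;-1 0 0 0 0 0 0'; python3 -m inch '-1 0 0 0.04 0 0 0;-1 0 0 0 0 0 0';python3 -m inch '-1 0 0 0.03 0 0 0;-1 0 0 0 0 0 0'
```

```text
time_s: 15.35
ee_pos: [0.5342, 0.0489, 0.1679]
eef_rot: [3.141, -0.0, 1.527]
force: [-2.8, -0.5, 7.9]
grip_width: 0.0006
grip_force: 3.7
time_s: 15.6
ee_pos: [0.5342, 0.0489, 0.1668]
eef_rot: [3.141, 0.0, 1.526]
force: [-2.4, -0.6, 8.3]
grip_width: 0.0002
grip_force: 4.0
time_s: 15.85
ee_pos: [0.5342, 0.0489, 0.1663]
eef_rot: [3.141, -0.0, 1.526]
force: [-4.3, -1.3, 11.5]
grip_width: 0.0003
grip_force: 5.6
```

```bash
python3 -m inch '-1 0 0 0.02 0 0 0;-1 0 0 0 0 0 0';  python3 -m inch '-1 0 0 0.02 0 0 0;-1 0 0 0 0 0 0'
```

```text
time_s: 16.1
ee_pos: [0.5343, 0.0489, 0.1661]
eef_rot: [3.14, -0.0, 1.527]
force: [-6.2, 0.1, 14.5]
grip_width: 0.0002
grip_force: 7.2
time_s: 16.35
ee_pos: [0.5343, 0.0489, 0.1659]
eef_rot: [3.14, -0.0, 1.527]
force: [-7.8, -0.7, 17.9]
grip_width: 0.0006
grip_force: 9.0
```

The force rises steeply, so the tip is on the target. I lift straight up, back away, and check.

```bash
python3 -m inch '-1 0 0 -0.2 0 0 0;-1 0 0 -0.3 0 0 0;-1 0 0 -0.5 0 0 0;-1 0 0 -1 0 0 0;-1 0 0 -1 0 0 0;-1 -1 0 0 0 0 0;-1 -1 0 0 0 0 0;-1 -1 0 0 0 0 0;-1 -1 0 0 0 0 0;-1 -1 0 0 0 0 0'; python3 -m inch '-1 -0.9 0 0 0 0 0;-1 0 0 0.9 0 1 0;-1 0 0 0 0 1 0;-1 0 0 0 0 1 0;-1 0 0 0 0 1 0;-1 0 0 0 0 0 0;-1 0 0 0 0 0 0'; python3 - <<'E'
from h import *
w=snap('wrist','w11');p=[proj(w,q) for q in([.534,.0492,.042],[.534,.0492,.054])];print(p)
u0,v0=int(p[0][0])-50,max(0,int(p[0][1])-45);print(u0,v0)
a=cv2.resize(w['img'][v0:v0+75,u0:u0+100],(400,300),interpolation=cv2.INTER_CUBIC)
t=snap('top','t11');s=snap('side','s11')
b=cv2.resize(t['img'][130:235,240:380],(400,300));d=cv2.resize(s['img'][150:270,260:420],(400,300))
cv2.imwrite('pics/m11.png',np.vstack([np.hstack([a,b]),np.hstack([d,d*0])]))
print([(x-[u0,v0]+.5)*4-.5 for x in p]);to(0.5,0,.2,87.5)
E
```

```text
time_s: 17.6
ee_pos: [0.5273, -0.1019, 0.2547]
eef_rot: [3.141, -0.0, 1.526]
force: [0.2, -0.8, 0.0]
grip_width: 0.0002
grip_force: 0.0
time_s: 18.48
ee_pos: [0.5265, -0.1278, 0.2277]
eef_rot: [3.141, -0.695, 1.527]
force: [-0.1, 0.3, 0.4]
grip_width: 0.0006
grip_force: 0.0
[array([321.72076232, 149.94716237]), array([321.72425331, 145.11076439])]
271 104
[array([204.3830493 , 185.28864947]), array([204.39701322, 165.94305757])]
t 18.62 pos [ 0.5265 -0.1272  0.2282] rpy [179.88 -39.86  87.63] F [-0.  -0.6 -0. ] grip 0.0007
units [ 2.62 -1.07  3.41] rot [ 0.007 -3.986  0.008]
```

View pics/m11.png

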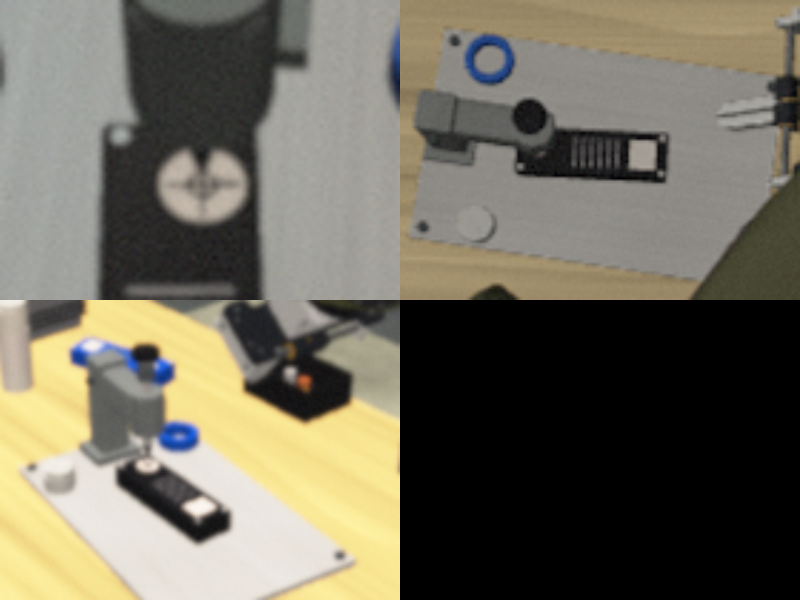

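The wrist panel shows the mark at (203,184), on its predicted spot of (204,185), with the punch point just above it at (203,166) as predicted. The plunger is back up, the cover is in place, and the bystanders have not moved.

```bash
python3 -c "
from h import *
print(ticket.hand_in())"
```

```text
the job is handed in; nothing more can be done
None
```

The job is handed in: the cover's target sits under the punch, within about 1.5 mm by the camera check and inside the ring; the punch was pushed down onto it once and sprang back, and nothing else was moved.

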